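Close and lock the service panel of a desktop computer

ROBOT

A 6-joint arm with a two-finger parallel gripper is mounted at the origin on the work surface. World frame = base frame: x ahead of the robot, y to its left, z up, the work surface at z = 0. Lengths are in m, angles in rad, forces in N, time in s.
With the tool pointing down it reaches from about 0.3 to 0.775 m from the base axis. Payload 14.6 kg.
Tool frame: the origin (TCP) lies between the finger pads, 19 mm behind the fingertips; this is the grasp point; z points along the fingers, y is the line along which they close (so a half turn about z gives the same grasp; the last joint's range is limited). The gripper opens to 94 mm and grips with 3 to 60 N. Pads are 16 mm wide; open, the fingers measure 119 mm over their backs; the gripper's body (75 mm by 177 mm) begins 78 mm behind the grasp point.
Start: joints at [1.046, 0.3, 1.521, -0, 1.321, -0.067], TCP at [0.243, 0.493, 0.224] pointing down, gripper open.
Joint ranges: [-3.03, 3.03], [-0.79, 2.21], [0.23, 2.52], [-1.04, 4.18], [0, 3.07], [-2.55, 2.55]. Speed limits (rad/s): [2.22, 2.22, 2.57, 3.14, 3.14, 3.14].

INTERFACE

Orientations are given as [roll, pitch, yaw] about the fixed x, y, z axes, in that order (R = Rz(yaw) Ry(pitch) Rx(roll)).
In Python, from station import ctrl gives the robot as it stands.
- The arm moves only by the tool move_arm, never from a script. Its argument "increments" is a list of rows, each a list of 7 numbers: the opening, from 0 (shut) to 1 (fully open), then the shift along the tool's x, y, z in units of 50 mm (1.0 is 50 mm), then the turn, a rotation vector about the tool's x, y, z in rad. In form: [[claw, tx, ty, tz, rx, ry, rz], ...]. A call has 1 to 20 rows; each row shifts and turns the commanded pose from where the row before left it, along the tool's axes as they then stand; what a row does not reach is not made up. A row lasts 1/10 s, in which the tool goes at most 50 mm and 8.59 degrees, less where a joint would pass 70% of its speed; a pose out of reach is approached as far as the arm can. A call is refused whole if a number of a shift passes 1 or a number of a turn 0.15, either way. A call with a gripper value outside its range is refused whole. The fingers move at their own pace and stop on an object; "force" is the grip in N (left out, the last holds). Time passes only in rows, so rows that do not move let the fingers close. It gives the time, the measured TCP pose, the force, the opening and the grip force at its end, in the units of the state.
- ctrl.get_obs(): the state, without advancing time (a new reading comes with each control period).
- ctrl.camera(name): name is "side" or "top" or "wrist"; returns a dict with "color" (420x560x3 uint8, blue, green, red), "K" (3x3 intrinsics, pixels), "pose" (4x4, takes a point from camera to world coordinates); the wrist camera has in their place "tool_from_camera" (4x4, takes a point from camera to tool coordinates, whose origin is the TCP and whose axes are the flange's). Camera axes: x right, y down, z forward; pixel columns grow to the right and rows downward; lengths in m; the calibration is good to about 2 mm. A picture is of the moment at which its call begins: read the wrist's pose just before it. There is no depth.
- ctrl.hand_in(): hands the job in; it is judged then, once.
Trained networks look in a picture, given as the dict that the camera call returned (one of the last four; its "shot" number tells which), for a name from the list of things; names that differ only in an ending like _2 or _b are one class to them, and where a whole thing is asked for, a point or a joint stands for the part that bears it (a point fixed in the world has none). Each returns a list of dicts, best first, with "conf" (0 to 1); they miss things now and then, are a little off and sometimes report something else, mostly with a low value. They report only what shows in the picture. A call takes as long as a camera call. They do not tell look-alikes from the thing itself.
- ctrl.cut_out(name, picture): "mask" (420x560 bool, what is visible of it) and "centre" ([row, column] in pixels, amid what is visible of it).
The state is a dict: "time_s": time; "qpos": joint angles; "joint_vel": joint speeds; "tau": joint torques, N m; "ee_pos": TCP position; "eef_rot": TCP orientation; "force": force on the tool from outside, world axes, zero at the start; "moment": the same for the moment, N m; "grip_width": finger opening in m; "grip_force": force on a finger pad.
Only numpy, scipy, OpenCV 4.12 (cv2) and the standard library are available. Lean on these libraries where they do the work, as an engineer would, in place of code of your own. Each camera call takes 0.05 s, during which the arm holds its last target. There are 200 camera calls.

TASK

Slide the service panel of the little computer fully shut, then press its orange stud straight in until you feel it meet the stop and turn it a quarter turn clockwise so that it stays locked down. Press gently, so as not to crush the stop, and leave the things around the computer where they are.

Things in the scene. Friction and masses are not known exactly. Their poses are not given: they have to be found in the camera images.
- case: Fixed silver computer box lying flat, 190 (x) x 150 (y) x 55 mm high plus two 6 mm guide rails on top. Origin at the centre of its underside, z up. Its +x axis is the direction in which the panel shuts. The stud's shut place is straight over the origin.
- panel (a joint): Grey sliding panel, 165 x 110 x 4 mm, top face 59 mm above the desk. Value in m: 0 = shut against a firm end stop, grows as it slides out along the case's -x (up to 0.07). About 2 N of friction. Shut means within 2.5 mm. Move it by carrying the stud on it, kept up. Unless it is shut, the stud's foot lands on a plate after 1 to 14 mm of pressing and goes no deeper.
- stud (a point): Orange wing grip on the panel: upright bar 10 mm thick (its x), 34 mm long (its y), 20 mm high, origin at its middle. Right under it a dark disc, 44 mm wide, 4 mm thick, then 24 mm of free space to the panel while up. Unturned, its x is the case's x. Fingertips on the disc: TCP 9 mm above the origin.
- press (a joint): How far the stud is pushed in, m: 0 = up, at most 0.0235. Spring: 3.3 N at 0 plus 0.25 N per mm. Its cross pin must pass a hidden slotted plate whose depth differs from unit to unit: it clears it at 10.5 to 20.5 mm; 1.5 mm deeper the foot meets a firm stop (20 N per mm, breaks above 14 N): feel for it. Not locked, it springs back to 0; locked, it rises some 1.5 mm and stays above 10 mm.
- turn (a joint): Turn of the stud, rad: 0 = wing across the sliding direction (unlocked), grows clockwise seen from above to the end stop at 1.57 = wing along it (locked); locked from 1.4 on. Friction 0.03 N m. Turns only with the pin below the slotted plate; in the slot it is blocked: do not force it. Once turned by 0.5 under the plate it holds itself down and may be let go and taken again.
- stop (a joint): Hidden sprung stop under the stud's foot: how far it is pressed in, m; 0 until the foot meets it, 20 N per mm. It breaks when pressed in by more than 0.7 mm (14 N).
- mug: White mug, 80 mm wide, 90 mm high; origin under its centre. Leave alone.
- mouse: White computer mouse, 105 x 58 x 31 mm; origin under its centre. Leave alone.
- glasses: Folded brown spectacles, 133 mm wide, 41 mm high; origin under the lenses' middle. Leave alone.
- pot: Small succulent in a white pot, 84 mm wide, pot 75 mm high; origin under its centre. Leave alone.
Things that resemble listed ones, but are neither listed nor needed, are in the scene too. There is more than one size of the case; the one meant has the size given above.

How it is judged:
By the outcome, as a careful person would: the job done as asked, in the order asked, and still so for the second after the job is handed in, with the robot touching nothing.
It also fails if it takes over 42 s, if anything falls off the work surface, if the arm or the gripper's body presses on something with over 40 N, if the wrist force passes 120 N, or if a joint passes its speed limit or range.

## Working session

There is one attempt and no reset: what is moved stays moved. The work goes in short steps, Python scripts to look and compute and a tool call to move; the robot and the scene stay as the last step left them, time stands still between calls to the robot, and variables do not carry over. Pictures are saved under pics/ and viewed, at most 10 in all, crops included, and the job is handed in when it is done.

Besides the shell and the picture viewer there is one more tool, called after "Request:" as name(argument=value, ...) on one line, values as JSON. move_arm: Moves the arm, as the interface text tells. Its arguments: {"type":"object","properties":{"increments":{"type":"array","items":{"type":"array","items":{"type":"number"}}},"force":{"type":"number"}},"required":["increments"]}

```bash
ls; mkdir -p pics
cat > h.py <<'E'
from station import ctrl
import numpy as np, cv2
from scipy.spatial.transform import Rotation as R
def ray(cam,rc,T=None):
    P=np.array(cam["pose"]) if T is None else T
    d=P[:3,:3]@np.linalg.inv(cam["K"])@[rc[1],rc[0],1.]
    return P[:3,3],d
def atz(cam,rc,z,T=None):
    o,d=ray(cam,rc,T); return o+d*(z-o[2])/d[2]
def proj(cam,p,T=None):
    P=np.array(cam["pose"]) if T is None else T
    c=P[:3,:3].T@(np.array(p)-P[:3,3]); u=np.array(cam["K"])@c; return u[:2]/u[2]
E
python3 - <<'E'
from h import *
for n in ("top","side"):
    c=ctrl.camera(n); cv2.imwrite(f"pics/{n}0.png",c["color"])
    for t in ("case","panel","stud"):
        for r in ctrl.cut_out(t,c): print(n,t,r["conf"],r["centre"],r["mask"].sum(), atz(c,r["centre"],0.09 if t=="stud" else .058).round(3))
print(ctrl.get_obs())
E
```

```text
pics
top case 0.79 [271.2, 400.7] 2064 [ 0.458 -0.312  0.058]
top case 0.74 [229.2, 325.2] 4242 [ 0.579 -0.103  0.058]
top panel 0.95 [245.2, 328.1] 2254 [ 0.533 -0.11   0.058]
top stud 0.71 [243.2, 329.2] 196 [ 0.537 -0.11   0.09 ]
top stud 0.68 [272.3, 407.0] 94 [ 0.455 -0.32   0.09 ]
top stud 0.61 [246.4, 328.8] 2201 [ 0.528 -0.109  0.09 ]
top stud 0.16 [248.5, 329.2] 205 [ 0.523 -0.11   0.09 ]
side case 0.82 [269.2, 305.9] 5800 [ 0.553 -0.11   0.058]
side case 0.8 [374.1, 361.0] 5071 [ 0.441 -0.332  0.058]
side panel 0.63 [277.9, 298.6] 3353 [ 0.525 -0.114  0.058]
side stud 0.78 [266.8, 298.2] 281 [ 0.528 -0.109  0.09 ]
side stud 0.54 [362.9, 359.6] 273 [ 0.441 -0.324  0.09 ]
{'time_s': 0.4, 'qpos': array([ 1.04640157e+00,  2.99979458e-01,  1.52108218e+00, -5.84146704e-06,
        1.32067163e+00, -6.66118304e-02]), 'joint_vel': array([ 3.96327256e-04, -3.74269590e-03,  6.42897793e-05,  4.09048287e-04,
        5.91465741e-04, -2.53356056e-04]), 'tau': array([-1.06299602e-03, -5.31203234e+01, -3.52603340e+01,  7.07828184e-02,
        2.19301478e-02, -5.56717271e-05]), 'ee_pos': array([0.24307023, 0.49333353, 0.22416718]), 'eef_rot': array([-3.14145198e+00, -3.71255956e-06,  2.68381117e+00]), 'force': array([ 0.12552977, -0.30462097,  0.4419763 ]), 'moment': array([-0.05825889, -0.01606866,  0.05328698]), 'grip_force': 0.0, 'grip_width': 0.09388416532428735}
```

View pics/top0.png

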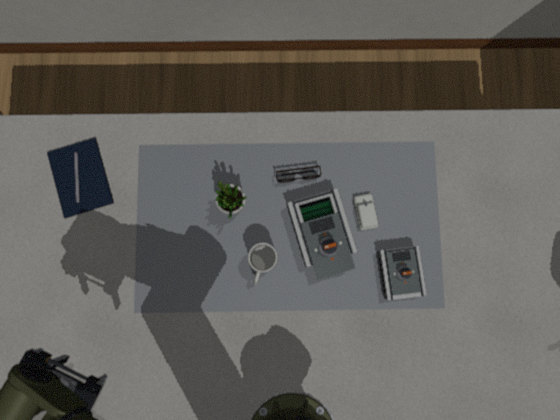

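View pics/side0.png

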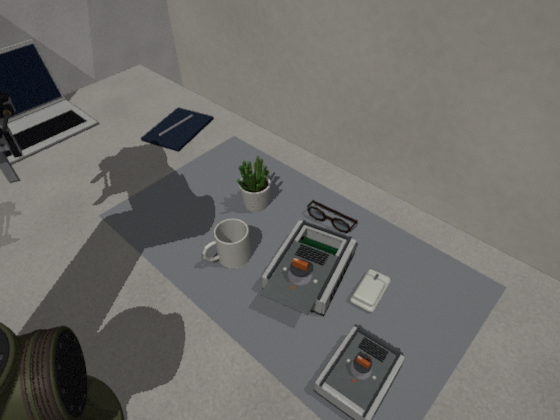

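The meant case is the large one, at about row 230, col 322 in the top view. Its panel is out toward the robot, with the stud at (243, 329). The look-alike is the small case at (272, 402). I'll move above the stud.

Request:
move_arm(increments=[[1, -0.75, -0.59, 0, 0, 0, 0], [1, -0.75, -0.59, 0, 0, 0, 0], [1, -0.75, -0.59, 0, 0, 0, 0], [1, -0.75, -0.59, 0, 0, 0, 0], [1, -0.75, -0.59, 0, 0, 0, 0], [1, -0.75, -0.59, 0, 0, 0, 0], [1, -0.75, -0.59, 0, 0, 0, 0], [1, -0.75, -0.59, 0, 0, 0, 0], [1, -0.75, -0.59, 0, 0, 0, 0], [1, -0.75, -0.59, 0, 0, 0, 0], [1, -0.75, -0.59, 0, 0, 0, 0], [1, -0.75, -0.59, 0, 0, 0, 0], [1, -0.75, -0.59, 0, 0, 0, 0], [1, -0.75, -0.59, 0, 0, 0, 0], [1, 0, 0, 0, 0, 0, 0.14], [1, 0, 0, 0, 0, 0, 0.14], [1, 0, 0, 0, 0, 0, 0.14], [1, 0, 0, 0, 0, 0, 0.14], [1, 0, 0, 0, 0, 0, 0.14], [1, 0, 0, 0, 0, 0, 0.14]], force=20)

```text
time_s: 2.4
ee_pos: [0.5315, -0.1092, 0.2242]
eef_rot: [-3.142, 0.0, 1.838]
force: [0.9, -0.3, -0.8]
grip_width: 0.0939
grip_force: 0.0
```

```bash
cat >> h.py <<'E'
def wrist():
    o=ctrl.get_obs(); c=ctrl.camera("wrist")
    T=np.eye(4); T[:3,:3]=R.from_euler("xyz",o["eef_rot"]).as_matrix(); T[:3,3]=o["ee_pos"]
    return o,c,T@np.array(c["tool_from_camera"])
E
python3 - <<'E'
from h import *
o,c,T=wrist(); cv2.imwrite("pics/w0.png",c["color"])
print(o["time_s"],o["ee_pos"],o["eef_rot"],o["qpos"],T.round(3))
for t,z in (("stud",.097),("panel",.059),("case",.055)):
    for r in ctrl.cut_out(t,c):
        m=cv2.findContours(r["mask"].astype(np.uint8),0,2)[0]; m=max(m,key=cv2.contourArea)
        b=cv2.boxPoints(cv2.minAreaRect(m))
        print(t,r["conf"],r["centre"],atz(c,r["centre"],z,T).round(4),[atz(c,p[::-1],z,T)[:2].round(4).tolist() for p in b])
E
```

```text
2.4 [ 0.5314803  -0.10917077  0.22423941] [-3.14156888e+00  9.17085794e-06  1.83797729e+00] [-2.70088775e-01  2.83395957e-01  1.54227641e+00 -2.07128535e-05
  1.31593602e+00 -5.37264518e-01] [[ 0.964  0.253  0.076  0.51 ]
 [ 0.264 -0.925 -0.274 -0.029]
 [ 0.001  0.284 -0.959  0.385]
 [ 0.     0.     0.     1.   ]]
stud 0.56 [204.0, 279.1] [ 0.5298 -0.1081  0.097 ] [[0.5064, -0.0942], [0.5456, -0.0835], [0.5572, -0.1229], [0.5164, -0.1341]]
panel 0.86 [197.1, 284.5] [ 0.5361 -0.1095  0.059 ] [[0.4401, -0.0782], [0.5984, -0.0348], [0.6359, -0.1404], [0.4619, -0.188]]
panel 0.61 [0.0, 468.9] [0.6489 0.1141 0.059 ] [[0.6331, 0.1098], [0.6763, 0.1216], [0.68, 0.1143], [0.6364, 0.1024]]
panel 0.57 [318.7, 204.7] [ 0.4829 -0.2834  0.059 ] [[0.4522, -0.3117], [0.4472, -0.2768], [0.5113, -0.2618], [0.5181, -0.2965]]
case 0.63 [189.7, 315.5] [ 0.5667 -0.0936  0.055 ] [[0.436, -0.0577], [0.6587, 0.0033], [0.7182, -0.1366], [0.4656, -0.2057]]
case 0.56 [304.2, 209.5] [ 0.4842 -0.2647  0.055 ] [[0.4514, -0.315], [0.4473, -0.2382], [0.5189, -0.2305], [0.5273, -0.3076]]
```

View pics/w0.png

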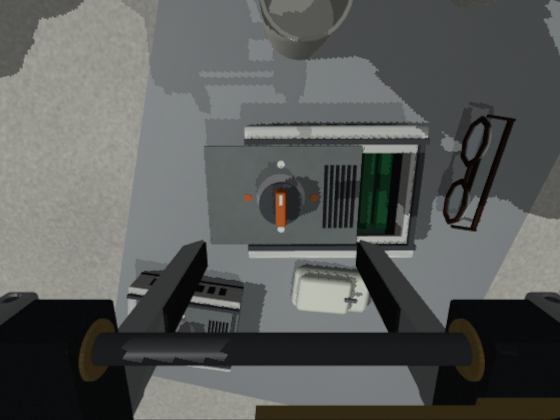

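The wrist view shows the orange bar at about rows 190–227, col 281. The rails run nearly along the rows, at row 131 and row 252. I'll refine the pose by fitting the bar's outline and the rail edges.

Run:
```python
from h import *
from scipy.optimize import minimize
o,c,T=wrist(); im=c["color"]
h=cv2.cvtColor(im,cv2.COLOR_BGR2HSV)
m=((h[...,0]<18)&(h[...,1]>140)&(h[...,2]>90)).astype(np.uint8)
n,l,s,ce=cv2.connectedComponentsWithStats(m)
i=min([k for k in range(1,n) if s[k,4]>80],key=lambda k:np.hypot(*(ce[k]-[281,208])))
m=cv2.morphologyEx((l==i).astype(np.uint8),cv2.MORPH_CLOSE,np.ones((5,5)));print(s[i],ce[i])
mf=cv2.GaussianBlur(m.astype(np.float32),(0,0),1.5)
def hull(p):
    x,y,a=p; C=[[sx*.005,sy*.017,sz*.01] for sx in(-1,1) for sy in(-1,1) for sz in(-1,1)]
    P=R.from_euler("z",a).apply(C)+[x,y,.097]
    return cv2.convexHull(np.array([proj(c,q,T) for q in P],np.float32))
def cost(p):
    g=np.zeros(m.shape,np.uint8); cv2.fillConvexPoly(g,np.round(hull(p)*16).astype(np.int32),1,shift=4)
    return ((cv2.GaussianBlur(g.astype(np.float32),(0,0),1.5)-mf)**2).sum()
r=minimize(cost,[.53,-.108,.267],method="Nelder-Mead",options=dict(initial_simplex=[[.53,-.108,.267],[.536,-.108,.267],[.53,-.100,.267],[.53,-.108,.34]]))
print("stud",r.x.round(4),r.fun,mf.sum())
# rail edges: bright white rows -> segments
g=cv2.cvtColor(im,cv2.COLOR_BGR2GRAY)
for s_ in cv2.createLineSegmentDetector().detect(g)[0][:,0]:
    a,b=atz(c,s_[1::-1],.061,T),atz(c,s_[:1:-1],.061,T); d=(b-a)[:2]; L=np.hypot(*d)
    if L>.08 and .45<a[0]<.72 and -.22<a[1]<.02: print(s_.round(0),L.round(3),(np.arctan2(d[1],d[0])%np.pi).round(3))
v=cv2.resize(im[110:270,190:440],None,fx=3,fy=3,interpolation=2)
cv2.polylines(v,[((hull(r.x)-[190,110])*3).astype(np.int32)],True,(0,255,0),1);cv2.imwrite("pics/w1.png",v)
```

```text
[275 192  11  34 314] [279.93630573 210.24203822]
stud [ 0.5317 -0.1119  0.2749] 37.487709045410156 359.0
[405. 243. 416. 156.] 0.098 1.844
[354. 250. 246. 249.] 0.123 0.271
[414. 127. 246. 126.] 0.17 0.272
[244. 137. 427. 138.] 0.186 0.271
[385. 252. 444. 326.] 0.129 2.534
[402. 157. 393. 233.] 0.085 1.839
[355. 234. 362. 156.] 0.087 1.842
[248. 243. 347. 244.] 0.111 0.266
[251. 122. 401. 122.] 0.151 0.276
[425. 155. 413. 243.] 0.098 1.84
[360. 243. 401. 309.] 0.101 2.423
[210. 242. 203. 146.] 0.107 1.842
```

View pics/w1.png

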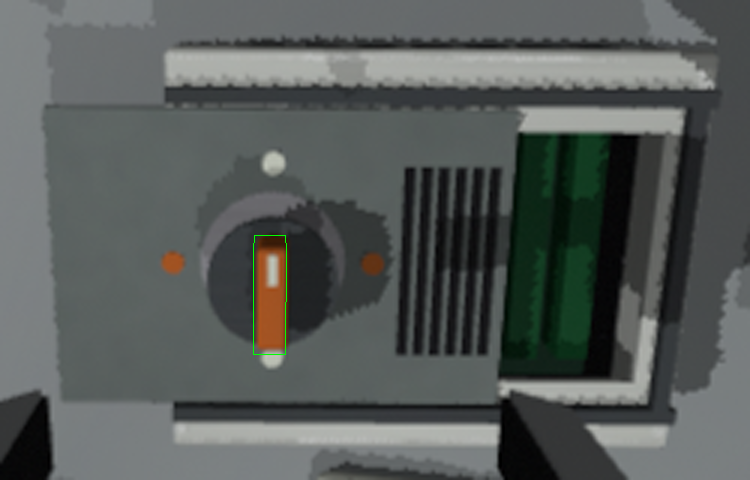

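The fit is good: the stud is at (0.5317, -0.1115) and the case yaw is 0.271. Rail ends at cols 245 and 427 put the shut place about 56 mm ahead. Now descend and grasp.

Request:
move_arm(increments=[[1, -0.05, 0, 0.5, 0, 0, 0], [1, 0, 0, 0.6, 0, 0, 0], [1, 0, 0, 0.6, 0, 0, 0], [1, 0, 0, 0.4, 0, 0, 0], [1, 0, 0, 0.23, 0, 0, 0], [0.4, 0, 0, 0, 0, 0, 0], [0.2, 0, 0, 0, 0, 0, 0], [0, 0, 0, 0, 0, 0, 0], [0, 0, 0, 0, 0, 0, 0], [0, 0, 0, 0, 0, 0, 0], [0, 0, 0, 0, 0, 0, 0], [0, 0, 0, 0, 0, 0, 0], [0, 0, 0, 0, 0, 0, 0]], force=30)

```text
time_s: 3.95
ee_pos: [0.5322, -0.1116, 0.1078]
eef_rot: [3.142, 0.0, 1.844]
force: [-0.7, 0.2, 0.1]
grip_width: 0.0333
grip_force: 0.0
```

Request:
move_arm(increments=[[0, 0, 0, 0, 0, 0, 0], [0, 0, 0, 0, 0, 0, 0], [0, 0, 0, 0, 0, 0, 0], [0, 0, 0, 0, 0, 0, 0], [0, 0, 0, 0, 0, 0, 0]])

```text
time_s: 4.45
ee_pos: [0.5321, -0.1116, 0.1077]
eef_rot: [-3.142, -0.0, 1.844]
force: [-0.5, -0.1, 0.1]
grip_width: 0.0102
grip_force: 30.0
```

Gripped at 10 mm. Slide 44 mm along tool +y.

Request:
move_arm(increments=[[0, 0, 0.05, 0, 0, 0, 0], [0, 0, 0.1, 0, 0, 0, 0], [0, 0, 0.15, 0, 0, 0, 0], [0, 0, 0.15, 0, 0, 0, 0], [0, 0, 0.15, 0, 0, 0, 0], [0, 0, 0.15, 0, 0, 0, 0], [0, 0, 0.1, 0, 0, 0, 0], [0, 0, 0.05, 0, 0, 0, 0], [0, 0, 0, 0, 0, 0, 0], [0, 0, 0, 0, 0, 0, 0]])

```text
time_s: 5.45
ee_pos: [0.5757, -0.0994, 0.1078]
eef_rot: [3.141, 0.0, 1.844]
force: [2.9, -0.7, -1.8]
grip_width: 0.0095
grip_force: 30.0
```

Request:
move_arm(increments=[[0, 0, 0.02, 0, 0, 0, 0], [0, 0, 0.02, 0, 0, 0, 0], [0, 0, 0.02, 0, 0, 0, 0]])

```text
time_s: 5.75
ee_pos: [0.5782, -0.0987, 0.1077]
eef_rot: [-3.141, -0.0, 1.844]
force: [-1.8, -2.1, -0.3]
grip_width: 0.0098
grip_force: 30.0
```

Request:
move_arm(increments=[[0, 0, 0.02, 0, 0, 0, 0], [0, 0, 0.02, 0, 0, 0, 0], [0, 0, 0.02, 0, 0, 0, 0], [0, 0, 0.02, 0, 0, 0, 0]])

```text
time_s: 6.15
ee_pos: [0.5823, -0.0976, 0.1077]
eef_rot: [-3.142, 0.0, 1.844]
force: [-0.8, -2.7, 0.6]
grip_width: 0.0099
grip_force: 30.0
```

Request:
move_arm(increments=[[0, 0, 0.02, 0, 0, 0, 0], [0, 0, 0.02, 0, 0, 0, 0]])

```text
time_s: 6.35
ee_pos: [0.5842, -0.097, 0.1077]
eef_rot: [-3.142, 0.0, 1.844]
force: [-2.6, -3.0, 0.6]
grip_width: 0.0098
grip_force: 30.0
```

Request:
move_arm(increments=[[0, 0, 0.02, 0, 0, 0, 0], [0, 0, 0.02, 0, 0, 0, 0]])

```text
time_s: 6.55
ee_pos: [0.5862, -0.0965, 0.1078]
eef_rot: [3.142, 0.0, 1.844]
force: [-1.5, -2.3, 0.2]
grip_width: 0.0097
grip_force: 30.0
```

Request:
move_arm(increments=[[0, 0, 0.02, 0, 0, 0, 0], [0, 0, 0.02, 0, 0, 0, 0]])

```text
time_s: 6.75
ee_pos: [0.5873, -0.0962, 0.1076]
eef_rot: [-3.139, -0.0, 1.844]
force: [-11.6, -5.8, 3.6]
grip_width: 0.0094
grip_force: 30.0
```

Request:
move_arm(increments=[[0, 0, 0.02, 0, 0, 0, 0], [0, 0, 0.02, 0, 0, 0, 0]])

```text
time_s: 6.95
ee_pos: [0.5877, -0.096, 0.107]
eef_rot: [-3.135, -0.001, 1.844]
force: [-19.5, -8.7, 3.5]
grip_width: 0.01
grip_force: 30.0
```

The end stop is felt at about 57.5 mm of travel. Relax the push and read the baseline.

Request:
move_arm(increments=[[0, 0, -0.04, 0, 0, 0, 0], [0, 0, 0, 0, 0, 0, 0], [0, 0, 0, 0, 0, 0, 0]])

```text
time_s: 7.25
ee_pos: [0.5872, -0.0962, 0.1076]
eef_rot: [-3.139, -0.0, 1.844]
force: [-8.3, -4.8, 2.9]
grip_width: 0.0094
grip_force: 30.0
```

Run:
```python
from h import *
for n in range(3):
    c=ctrl.camera("side"); o=ctrl.get_obs(); print(o["ee_pos"].round(4),o["force"].round(2),o["moment"].round(2))
```

```text
[ 0.5872 -0.0962  0.1076] [-7.75 -4.9   2.96] [-1.04  1.67 -0.01]
[ 0.5872 -0.0962  0.1076] [-8.44 -4.9   2.47] [-1.01  1.64 -0.02]
[ 0.5872 -0.0962  0.1076] [-8.71 -5.14  2.62] [-1.05  1.65 -0.02]
```

Request:
move_arm(increments=[[0, 0, -0.02, 0, 0, 0, 0], [0, 0, 0, 0, 0, 0, 0], [0, 0, 0, 0, 0, 0, 0]])

```text
time_s: 7.7
ee_pos: [0.587, -0.0963, 0.1077]
eef_rot: [-3.141, 0.0, 1.844]
force: [-3.1, -4.2, 0.7]
grip_width: 0.0097
grip_force: 30.0
```

Request:
move_arm(increments=[[0, 0, 0, 0.02, 0, 0, 0], [0, 0, 0, 0.04, 0, 0, 0], [0, 0, 0, 0, 0, 0, 0], [0, 0, 0, 0, 0, 0, 0]])

```text
time_s: 8.1
ee_pos: [0.587, -0.0963, 0.1049]
eef_rot: [-3.141, 0.0, 1.844]
force: [-4.7, -3.4, 4.1]
grip_width: 0.0097
grip_force: 30.0
```

Request:
move_arm(increments=[[0, 0, 0, 0.04, 0, 0, 0], [0, 0, 0, 0.04, 0, 0, 0], [0, 0, 0, 0.04, 0, 0, 0], [0, 0, 0, 0.02, 0, 0, 0], [0, 0, 0, 0, 0, 0, 0], [0, 0, 0, 0, 0, 0, 0]])

```text
time_s: 8.7
ee_pos: [0.587, -0.0963, 0.0982]
eef_rot: [-3.141, 0.0, 1.844]
force: [-6.7, -4.1, 5.2]
grip_width: 0.0097
grip_force: 30.0
```

Free so far, with the force following the spring. I'll continue in 0.5 mm steps, at most 1 mm per look.

Request:
move_arm(increments=[[0, 0, 0, 0.02, 0, 0, 0], [0, 0, 0, 0.01, 0, 0, 0], [0, 0, 0, 0, 0, 0, 0]])

```text
time_s: 9.0
ee_pos: [0.587, -0.0963, 0.0967]
eef_rot: [-3.141, 0.0, 1.844]
force: [-5.2, -2.7, 5.6]
grip_width: 0.0095
grip_force: 30.0
```

Request:
move_arm(increments=[[0, 0, 0, 0.01, 0, 0, 0], [0, 0, 0, 0.01, 0, 0, 0], [0, 0, 0, 0, 0, 0, 0]])

```text
time_s: 9.3
ee_pos: [0.587, -0.0963, 0.0957]
eef_rot: [-3.141, 0.0, 1.844]
force: [-4.9, -4.1, 6.1]
grip_width: 0.0097
grip_force: 30.0
```

Request:
move_arm(increments=[[0, 0, 0, 0.01, 0, 0, 0], [0, 0, 0, 0.01, 0, 0, 0], [0, 0, 0, 0, 0, 0, 0]])

```text
time_s: 9.6
ee_pos: [0.587, -0.0963, 0.0947]
eef_rot: [-3.141, 0.0, 1.844]
force: [-6.8, -4.0, 5.9]
grip_width: 0.0099
grip_force: 30.0
```

Request:
move_arm(increments=[[0, 0, 0, 0.01, 0, 0, 0], [0, 0, 0, 0.01, 0, 0, 0], [0, 0, 0, 0, 0, 0, 0]])

```text
time_s: 9.9
ee_pos: [0.587, -0.0963, 0.0938]
eef_rot: [-3.142, 0.0, 1.844]
force: [-6.2, -4.2, 6.4]
grip_width: 0.0097
grip_force: 30.0
```

Request:
move_arm(increments=[[0, 0, 0, 0.01, 0, 0, 0], [0, 0, 0, 0.01, 0, 0, 0], [0, 0, 0, 0, 0, 0, 0]])

```text
time_s: 10.2
ee_pos: [0.587, -0.0963, 0.0928]
eef_rot: [-3.142, 0.0, 1.844]
force: [-5.8, -2.5, 5.7]
grip_width: 0.0099
grip_force: 30.0
```

Request:
move_arm(increments=[[0, 0, 0, 0.01, 0, 0, 0], [0, 0, 0, 0.01, 0, 0, 0], [0, 0, 0, 0, 0, 0, 0]])

```text
time_s: 10.5
ee_pos: [0.5871, -0.0963, 0.0918]
eef_rot: [-3.142, 0.0, 1.844]
force: [-5.4, -3.3, 6.6]
grip_width: 0.0096
grip_force: 30.0
```

Request:
move_arm(increments=[[0, 0, 0, 0.01, 0, 0, 0], [0, 0, 0, 0.01, 0, 0, 0], [0, 0, 0, 0, 0, 0, 0]])

```text
time_s: 10.8
ee_pos: [0.587, -0.0963, 0.0908]
eef_rot: [-3.142, 0.0, 1.844]
force: [-6.3, -3.4, 6.4]
grip_width: 0.0098
grip_force: 30.0
```

Request:
move_arm(increments=[[0, 0, 0, 0.01, 0, 0, 0], [0, 0, 0, 0.01, 0, 0, 0], [0, 0, 0, 0, 0, 0, 0]])

```text
time_s: 11.1
ee_pos: [0.5871, -0.0963, 0.09]
eef_rot: [3.142, 0.0, 1.844]
force: [-7.1, -3.7, 8.9]
grip_width: 0.0096
grip_force: 30.0
```

Request:
move_arm(increments=[[0, 0, 0, 0.01, 0, 0, 0], [0, 0, 0, 0, 0, 0, 0], [0, 0, 0, 0, 0, 0, 0]])

```text
time_s: 11.4
ee_pos: [0.5871, -0.0963, 0.0898]
eef_rot: [3.141, 0.0, 1.844]
force: [-8.1, -3.1, 10.8]
grip_width: 0.0098
grip_force: 30.0
```

The stop is met at z ≈ 0.090: force jumped about 4 N and the travel stalled. Ease off half a mm, still below the plate, and begin the turn.

Request:
move_arm(increments=[[0, 0, 0, -0.01, 0, 0, 0], [0, 0, 0, 0, 0, 0, 0.05], [0, 0, 0, 0, 0, 0, 0.1], [0, 0, 0, 0, 0, 0, 0.1], [0, 0, 0, 0, 0, 0, 0], [0, 0, 0, 0, 0, 0, 0]])

```text
time_s: 12.0
ee_pos: [0.5868, -0.0963, 0.09]
eef_rot: [-3.141, 0.0, 1.594]
force: [-9.8, -3.8, 10.5]
grip_width: 0.0096
grip_force: 30.0
```

```bash
python3 -c "
from h import *
o=ctrl.get_obs();print(o['ee_pos'],o['eef_rot'],o['force'],o['moment'],o['qpos'])"
```

```text
[ 0.5868043  -0.09631554  0.08997187] [-3.14093672e+00  2.43534570e-04  1.59359365e+00] [-9.84966257 -3.82626446 10.46225093] [-0.68977972  1.9083766  -0.00362773] [-2.24103998e-01  5.35518921e-01  1.51867383e+00 -4.47628496e-04
  1.08797647e+00 -2.46693299e-01]
```

Request:
move_arm(increments=[[0, 0, 0, 0, 0, 0, 0.1], [0, 0, 0, 0, 0, 0, 0.1], [0, 0, 0, 0, 0, 0, 0.1], [0, 0, 0, 0, 0, 0, 0.1], [0, 0, 0, 0, 0, 0, 0.1], [0, 0, 0, 0, 0, 0, 0.1], [0, 0, 0, 0, 0, 0, 0]])

```text
time_s: 12.7
ee_pos: [0.5861, -0.0961, 0.0898]
eef_rot: [-3.139, 0.001, 0.99]
force: [-13.8, -2.3, 11.5]
grip_width: 0.0093
grip_force: 30.0
```

```bash
python3 -c "
from h import *
o=ctrl.get_obs();print(o['ee_pos'],o['eef_rot'],o['force'],o['moment'],o['qpos'])"
```

```text
[ 0.58613439 -0.09610451  0.0897765 ] [-3.13927978e+00  1.22697732e-03  9.90296935e-01] [-13.7841129   -2.32762152  11.53539255] [-0.51955161  2.8752294   0.01115743] [-2.24030887e-01  5.35396525e-01  1.51938661e+00 -3.86666731e-04
  1.08940520e+00  3.56649400e-01]
```

Request:
move_arm(increments=[[0, -0.016, -0.025, -0.008, 0, 0, 0], [0, 0, 0, 0, 0, 0, 0.1], [0, 0, 0, 0, 0, 0, 0.1], [0, 0, 0, 0, 0, 0, 0.1], [0, 0, 0, 0, 0, 0, 0.1], [0, 0, 0, 0, 0, 0, 0.1], [0, 0, 0, 0, 0, 0, 0]])

```text
time_s: 13.4
ee_pos: [0.5853, -0.0957, 0.0902]
eef_rot: [-3.141, 0.0, 0.49]
force: [-7.5, 0.9, 7.7]
grip_width: 0.0096
grip_force: 30.0
```

```bash
python3 -c "
from h import *
o=ctrl.get_obs();print(o['ee_pos'],o['eef_rot'],o['force'],o['moment'],o['qpos'])"
```

```text
[ 0.58534571 -0.09568563  0.09015316] [-3.14062000e+00  3.01385158e-04  4.90409952e-01] [-7.47789439  0.86982311  7.71307554] [-0.00188814  1.65254933 -0.05505509] [-2.24011347e-01  5.32344340e-01  1.52318543e+00  6.07035225e-04
  1.08692791e+00  8.56092544e-01]
```

Request:
move_arm(increments=[[0, 0, -0.01, 0, 0, 0, 0.08], [0, 0, 0, 0, 0, 0, 0.08], [0, 0, 0, 0, 0, 0, 0.06], [0, 0, 0, 0, 0, 0, 0.02], [0, 0, 0, 0, 0, 0, 0], [0, 0, 0, 0, 0, 0, 0]])

```text
time_s: 14.0
ee_pos: [0.5852, -0.0953, 0.0902]
eef_rot: [-3.141, 0.0, 0.254]
force: [-7.4, -0.0, 7.4]
grip_width: 0.0097
grip_force: 30.0
```

```bash
python3 -c "
from h import *
o=ctrl.get_obs();print(o['ee_pos'],o['eef_rot'],o['force'],o['moment'],o['qpos'])"
```

```text
[ 0.58518151 -0.09532821  0.09017603] [-3.14100971e+00  3.77154960e-04  2.54240714e-01] [-7.4397826  -0.03559856  7.41035561] [-0.10897978  1.56749531  0.21844446] [-2.23401933e-01  5.31754799e-01  1.52405074e+00  3.89096791e-04
  1.08639006e+00  1.09297249e+00]
```

The end stop is felt (0.22 N·m at about 1.58 rad). Release partly and rise straight up.

Request:
move_arm(increments=[[0, 0, 0, 0, 0, 0, -0.02], [0.4, 0, 0, 0, 0, 0, 0], [0.4, 0, 0, 0, 0, 0, 0], [0.4, 0, 0, 0, 0, 0, 0], [0.4, 0, 0, 0, 0, 0, 0], [0.4, 0, 0, 0, 0, 0, 0], [0.4, 0, 0, 0, 0, 0, 0], [0.4, 0, 0, -0.2, 0, 0, 0], [0.4, 0, 0, -0.5, 0, 0, 0], [0.4, 0, 0, -0.8, 0, 0, 0], [0.4, 0, 0, -0.8, 0, 0, 0], [0.4, 0, 0, -0.4, 0, 0, 0], [0.4, 0, 0, 0, 0, 0, 0]])

```text
time_s: 15.3
ee_pos: [0.5862, -0.0958, 0.2283]
eef_rot: [3.139, -0.005, 0.274]
force: [-0.1, -0.5, -0.8]
grip_width: 0.0375
grip_force: 0.0
```

Run:
```python
from h import *
o,c,T=wrist(); cv2.imwrite("pics/w2.png",c["color"]); print(o["time_s"],o["ee_pos"],o["grip_width"])
s=ctrl.camera("side"); cv2.imwrite("pics/s2.png",cv2.resize(s["color"][190:340,220:420],None,fx=3,fy=3))
```

```text
15.3 [ 0.58618138 -0.09584544  0.22826096] 0.03748975634772849
```

View pics/w2.png

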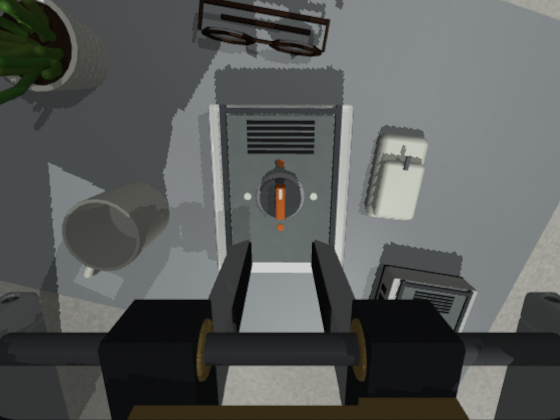

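View pics/s2.png

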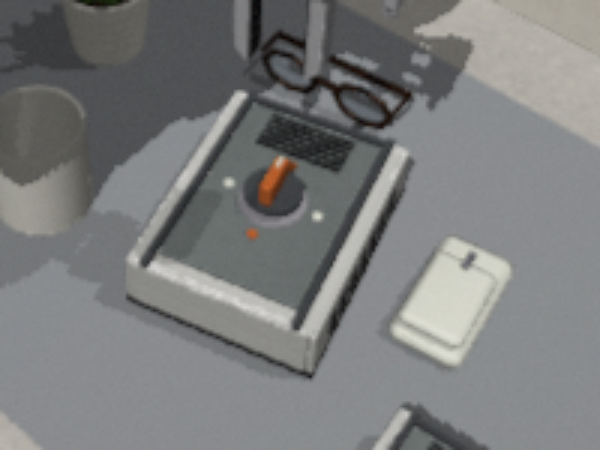

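The panel is fully shut. The wing at (281, 205) lies along the slide direction, in line with the orange dots, and sits low. The things around the case have not moved.

```bash
python3 -c "
from station import ctrl
print(ctrl.hand_in())"
```

```text
the job is handed in; nothing more can be done
None
```

I slid the panel fully shut, pressed the stud gently to its stop and turned it a quarter turn clockwise to its end stop; it stayed down when released, the surrounding things look unmoved, and the job is handed in at about 15 s.

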